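# Set out a row of mineral specimens at one focal height on the photo board

## Task

Complete the row of specimens on the black photo board, all lids at one height for a single focus: the low flat specimen box goes midway between the tall grey specimen and the stoppered vial, and the larger black-based box midway between the tall grey specimen and the small brown one, both in line with the row and square to the board. Build each of the two up from the board on white riser plates, centred under it, until its lid is level with the lid of the tall grey specimen; all three plates get used. Do not shift the three pieces that already stand there.

Things in the scene. Friction and masses are not known exactly. Their poses are not given: they have to be found in the camera images.
- photo_board: Matt black photo board, fixed flat on the worktop, 120 mm (its x) by 360 mm (its y, the row direction) and 6 mm thick, with a small white and grey scale bar along its front (-x) edge. Origin: centre of its underside, so its upper face is 6 mm above the origin. The three standing specimens are on its long centre line, about 140 mm apart.
- tall_box: The tall grey specimen: clear specimen box with white base and a grey stone, 45 x 45 mm, 38 mm tall, standing in the middle of the photo board. Origin: centre of its underside; z up. Loose; not to be shifted.
- vial: Squat round glass vial with a grey and orange stopper, 36 mm across, 55 mm tall, standing near one end of the photo board (left or right). Origin: centre of its underside; z up. Loose; not to be shifted.
- brown_box: The small brown specimen: clear box on a black base with a brown stone, 31 x 29 mm, 35 mm tall, standing near the other end of the photo board. Origin: centre of its underside; z up. Loose; not to be shifted.
- flat_box: Low flat specimen box, clear with a white base and a flat grey stone, 42 mm (x) by 40 mm (y), 24 mm tall, closed and rigid, standing on the worktop at the start. Origin: centre of its underside; z up. Loose, about 0.045 kg.
- black_base_box: Larger black-based specimen box, clear with a black base and a pinkish stone, 43 mm (x) by 41 mm (y), 31 mm tall, closed and rigid, standing on the worktop at the start. Origin: centre of its underside; z up. Loose, about 0.05 kg.
- plate_1: One of three identical white acrylic riser plates lying flat on the worktop, 52 x 52 mm and 7 mm thick, slightly rounded edges; they stack. Origin: centre of its underside; z up. x and y along its sides. Loose, 0.03 kg.
- plate_2: One of three identical white acrylic riser plates lying flat on the worktop, 52 x 52 mm and 7 mm thick, slightly rounded edges; they stack. Origin: centre of its underside; z up. x and y along its sides. Loose, 0.03 kg.
- plate_3: One of three identical white acrylic riser plates lying flat on the worktop, 52 x 52 mm and 7 mm thick, slightly rounded edges; they stack. Origin: centre of its underside; z up. x and y along its sides. Loose, 0.03 kg.
Things that resemble listed ones, but are neither listed nor needed, are in the scene too. Leave any turquoise look-alike of the plate_1 alone.

How it is judged:
By the outcome, as a careful person would: the job done as asked, in the order asked, and still so for the second after the job is handed in, with the robot touching nothing.
It also fails if it takes over 128 s, if anything falls off the work surface, if the arm or the gripper's body presses on something with over 40 N, if the wrist force passes 120 N, or if a joint passes its speed limit or range.

## Robot

A 7-joint arm with a two-finger parallel gripper is mounted at the origin on a cart in front of the work surface, level with it; the furniture and walls round the work are solid. World frame = base frame: x ahead of the robot, y to its left, z up, the work surface at z = 0. Lengths are in m, angles in rad, forces in N, time in s.
With the tool pointing down it reaches from about 0.4 to 0.85 m from the base axis. Payload 10.4 kg.
Tool frame: the origin (TCP) lies midway between the tips of the shut fingers; the grasp point (between the pads) lies 19 mm behind it (manip.tcp_to_grasp is the distance from the TCP to the grasp point, in m); z points along the fingers, y is the line along which they close (so a half turn about z gives the same grasp; the last joint's range is limited). The gripper opens to 85 mm and grips with 20 to 120 N. Pads are 22 mm wide; open, the fingers measure 114 mm over their backs; the gripper's body (76 mm by 85 mm) begins 54 mm behind the grasp point. The pads swing forward as they close: fully open they stand 13 mm farther back than shut.
Start: joints at [-1.174, 0.332, -0.065, 1.46, 0.022, 1.35, -0.088], TCP at [0.255, 0.571, 0.231] pointing down, gripper open.
Joint ranges: [-2.6, 2.6], [-0.5, 2.12], [-1.47, 1.34], [0.16, 2.42], [-1.27, 4.41], [0.06, 2.06], [-2.6, 2.6]. Speed limits (rad/s): [2.22, 2.22, 2.79, 2.79, 3.14, 3.14, 3.14].

## Interface

Orientations are given as a unit quaternion [x, y, z, w].
In Python, from workcell import manip gives the robot as it stands.
- The arm moves only by the shell command python3 -m jog 'ROWS' [FORCE]. ROWS is a JSON object of lists of equal length, an entry for each row: "offset": the shift along the world's x, y, z in m, a list of three; "yaw": the turn about the world's z in degrees; "jaw": the closure, from 0 (fully open) to 1 (shut). A call has 1 to 20 rows; each row shifts and turns the commanded pose from where the row before left it; what a row does not reach is not made up. A row lasts 1/12 s, in which the tool goes at most 41.7 mm and 7.16 degrees, less where a joint would pass 70% of its speed; a pose out of reach is approached as far as the arm can. A call is refused whole if a number of a shift passes 0.0417 or a number of a turn 7.16, either way. A call with a gripper value outside its range is refused whole. The fingers move at their own pace and stop on an object; FORCE is the grip in N (left out, the last holds). Time passes only in rows, so rows that do not move let the fingers close. It gives the time, the measured TCP pose, the force, the opening and the grip force at its end, in the units of the state.
- manip.get_obs(): the state, without advancing time (a new reading comes with each control period).
- manip.camera(name): name is "side" or "top"; returns a dict with "frame" (480x640x3 uint8, red, green, blue), "camera_matrix" (3x3 intrinsics, pixels), "distortion" ([k1, k2, p1, p2, k3] as OpenCV has them; the pictures are not rectified), "eye" and "attitude" of the camera in the world. Camera axes: x right, y up, looking along -z (the intrinsics and any distortion apply to the point x, -y, -z); pixel columns grow to the right and rows downward; lengths in m; the calibration is good to about 2 mm. A picture is of the moment at which its call begins. There is no depth.
- manip.hand_in(): hands the job in; it is judged then, once.
Trained networks look in a picture, given as the dict that the camera call returned (one of the last four; its "shot" number tells which), for a name from the list of things; names that differ only in an ending like _2 or _b are one class to them, and where a whole thing is asked for, a point or a joint stands for the part that bears it (a point fixed in the world has none). Each returns a list of dicts, best first, with "score" (0 to 1); they miss things now and then, are a little off and sometimes report something else, mostly with a low value. They report only what shows in the picture. A call takes as long as a camera call. They do not tell look-alikes from the thing itself.
- manip.masks_of(picture, name): "region" (480x640 bool, what is visible of it).
- manip.tip_of(picture, name): "at" ([x, y, z] in m, in world coordinates, good to about 4 mm: a listed point, or the origin of a listed thing).
The state is a dict: "clock": time; "joint_pos": joint angles; "joint_velocities": joint speeds; "tau": joint torques, N m; "position": TCP position; "ee_rot": TCP orientation; "ft_force": force on the tool from outside, world axes, zero at the start; "torque": the same for the moment, N m; "grip_width": opening from 0.0 (shut) to 1.0 (fully open); "grasp_force": force on a finger pad.
Only numpy, scipy, OpenCV 4.12 (cv2) and the standard library are available. Lean on these libraries where they do the work, as an engineer would, in place of code of your own. Each camera call takes 0.05 s, during which the arm holds its last target. There are 200 camera calls.

## Working session

There is one attempt and no reset: what is moved stays moved. The work goes in short steps, Python scripts to look and compute and a shell command to move; the robot and the scene stay as the last step left them, time stands still between calls to the robot, and variables do not carry over. Pictures are saved under pics/ and viewed, at most 14 in all, crops included, and the job is handed in when it is done.

```bash
mkdir -p pics; ls
python3 - <<'E'
from workcell import manip
import cv2,numpy as np
o=manip.get_obs();print(o['position'],o['ee_rot'],o['grip_width'],o['clock'],manip.tcp_to_grasp)
for c in('side','top'):
    p=manip.camera(c);cv2.imwrite(f'pics/{c}0.png',p['frame'][:,:,::-1])
    print(c,p['camera_matrix'],p['distortion'],p['eye'],p['attitude'])
    for n in['photo_board','tall_box','vial','brown_box','flat_box','black_base_box','plate_1']:
        for d in manip.tip_of(p,n)[:5]:print(n,np.round(d['at'],4),round(d['score'],2))
E
```

```text
pics
[0.25456556 0.57039859 0.23052149] [ 2.08334987e-01  9.78057272e-01 -7.02890448e-04 -1.11919507e-04] 0.9971773606153312 0.0 0.0187
side [[439.29738648   0.         316.58344824]
 [  0.         439.29738648 239.37416951]
 [  0.           0.           1.        ]] [-0.00188596  0.          0.          0.          0.        ] [ 0.14295001 -0.87136585  0.5822664 ] [ 0.48246695 -0.08741892 -0.1780773   0.85315418]
photo_board [5.280e-01 2.146e-01 4.000e-04] 0.61
tall_box [0.5284 0.2226 0.002 ] 0.59
vial [0.5299 0.0708 0.0062] 0.66
brown_box [0.5291 0.3575 0.0084] 0.74
brown_box [ 0.4318 -0.3668  0.0015] 0.74
brown_box [ 0.4079 -0.2096 -0.0011] 0.38
flat_box [ 0.4115 -0.2108  0.0028] 0.55
black_base_box [ 0.5022 -0.4253  0.0051] 0.94
plate_1 [ 0.5502 -0.0489 -0.0018] 0.81
plate_1 [ 0.4767 -0.1427 -0.003 ] 0.76
plate_1 [ 4.337e-01 -3.664e-01  3.000e-04] 0.72
plate_1 [ 0.4924 -0.2811 -0.0011] 0.63
top [[475.2505607    0.         319.59205227]
 [  0.         475.2505607  240.13040044]
 [  0.           0.           1.        ]] [0.00684644 0.         0.         0.         0.        ] [ 0.34830765 -0.03906604  1.12861496] [ 0.04489123 -0.0500013  -0.70219976  0.7088019 ]
photo_board [ 0.5351  0.2216 -0.0009] 0.64
tall_box [0.5332 0.2186 0.0106] 0.96
vial [0.5314 0.0773 0.0055] 0.64
brown_box [0.5297 0.3536 0.0065] 0.57
flat_box [ 0.4077 -0.2047 -0.0041] 0.72
flat_box [0.5301 0.0789 0.0061] 0.37
black_base_box [ 0.5009 -0.4271 -0.002 ] 0.97
plate_1 [ 0.4335 -0.3728 -0.0007] 0.95
plate_1 [ 0.4751 -0.1398 -0.0019] 0.73
plate_1 [ 0.4975 -0.2832 -0.0027] 0.69
plate_1 [0.5306 0.0811 0.0056] 0.69
plate_1 [ 0.5477 -0.048   0.0008] 0.57
```

View pics/top0.png

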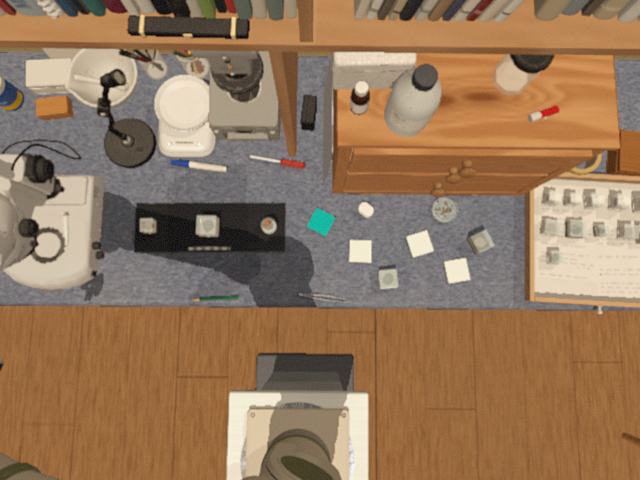

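View pics/side0.png

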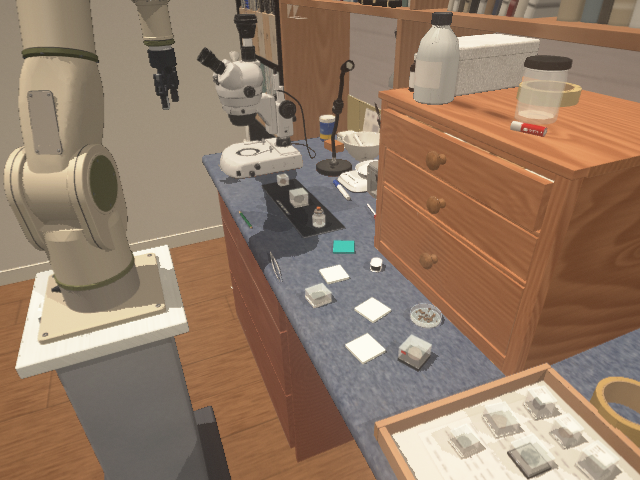

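Could be mistaken for what I want, in top-view pixels:
- **Plates:** white ones at (360,251), (420,243) and (457,270); the turquoise one at (320,221) stays alone.
- **Flat box:** (388,278). The tray boxes at x>540, e.g. (553,256), are look-alikes.
- **Black-based box:** (481,240). The tray look-alike is at (575,228).
- **Standing pieces:** brown (148,226), tall (207,225), vial (268,226).

I choose the free-standing ones and measure them by fitting silhouettes in both views.

```bash
cat > h.py <<'E'
from workcell import manip
import cv2,numpy as np
from scipy.optimize import minimize
from scipy.spatial.transform import Rotation as R
def proj(p,X):
    c=(np.asarray(X)-p['eye'])@R.from_quat(p['attitude']).as_matrix()
    c=c*[1,-1,-1]
    return cv2.projectPoints(c[:,None],np.zeros(3),np.zeros(3),p['camera_matrix'],np.array(p['distortion']))[0][:,0]
def box(x,y,yaw,z0,h,dx,dy):
    if dy==0: a=np.linspace(0,2*np.pi,24);b=np.c_[np.cos(a),np.sin(a)]*dx/2
    else:b=np.array([[1,1],[-1,1],[-1,-1],[1,-1]])*[dx/2,dy/2]
    c,s=np.cos(yaw),np.sin(yaw);b=b@np.array([[c,s],[-s,c]])+[x,y]
    return np.r_[np.c_[b,0*b[:,0]+z0],np.c_[b,0*b[:,0]+z0+h]]
S=4
def ren(p,X,o,n):
    u=(proj(p,X)-o+.5)*S-.5
    m=np.zeros((n*S,n*S),np.uint8);q=cv2.convexHull((u*16).round().astype(np.int32))
    cv2.fillConvexPoly(m,q,255,shift=4)
    return cv2.resize(m,(n,n),interpolation=cv2.INTER_AREA)/255.
def fit(views,g,z0,h,dx,dy,free_h=False,n=80):
    # views: list of (picture, bool mask)
    vs=[]
    for p,m in views:
        o=np.round(proj(p,[[g[0],g[1],z0]])[0]).astype(int)-n//2
        pad=np.pad(m.astype(float),n);vs.append((p,pad[o[1]+n:o[1]+2*n,o[0]+n:o[0]+2*n],o))
    def f(v):
        hh=h+v[3]*.01 if free_h else h
        X=box(g[0]+v[0]*.01,g[1]+v[1]*.01,v[2],z0,hh,dx,dy);e=0
        for p,m,o in vs:
            r=ren(p,X,o,n);e+=np.abs(r-m).sum()/max(m.sum(),1)
        return e
    best=None
    for y0 in ([0] if dy==0 else np.radians([-36,-18,0,18,36]) if n<=80 else [0]):
        x0=np.r_[0,0,y0,[0]*free_h]
        sim=np.vstack([x0]+[x0+d for d in np.diag([.5,.5,.2,.8][:len(x0)])])
        r=minimize(f,x0,method='Nelder-Mead',options=dict(initial_simplex=sim,xatol=.003,fatol=1e-4,maxiter=250))
        if best is None or r.fun<best.fun:best=r
    v=best.x
    return np.array([g[0]+v[0]*.01,g[1]+v[1]*.01,np.degrees(v[2]),(h+(v[3]*.01 if free_h else 0))*1e3,best.fun])
D=dict(tall_box=(.006,.038,.045,.045),vial=(.006,.055,.036,0),brown_box=(.006,.035,.031,.029),flat_box=(0,.024,.042,.040),black_base_box=(0,.031,.043,.041),plate_1=(0,.007,.052,.052))
def near(p,name,g):
    best=None
    for d in manip.masks_of(p,name):
        m=d['region'];ys,xs=np.nonzero(m)
        if len(xs)<20:continue
        e=np.hypot(*(proj(p,[[g[0],g[1],g[2]]])[0]-[xs.mean(),ys.mean()]))
        if e<14 and (best is None or e<best[0]):best=(e,m)
    return None if best is None else best[1]
E
cat > m1.py <<'E'
from h import *
np.set_printoptions(precision=4,suppress=True)
G=[('tall_box',(.531,.220)),('vial',(.5305,.074)),('brown_box',(.5295,.3555)),('flat_box',(.409,-.207)),('black_base_box',(.5015,-.426)),('plate_1',(.476,-.141)),('plate_1',(.495,-.282)),('plate_1',(.4335,-.370))]
P=[manip.camera('top'),manip.camera('side')];ov=[p['frame'].copy() for p in P]
un=[np.zeros((480,640),bool) for _ in P]
for n,g in G:
    z0,h,dx,dy=D[n];V=[]
    for i,p in enumerate(P):
        m=near(p,n,(*g,z0+h/2))
        if m is None:print(n,'miss',i);continue
        V.append((p,m));un[i]|=m
    for k,v in enumerate(V):print(n,'cam',k,fit([v],g,z0,h,dx,dy))
    if len(V)>1:
        r=fit(V,g,z0,h,dx,dy,True);print(n,'both',r)
        for i,p in enumerate(P):
            cv2.polylines(ov[i],[cv2.convexHull(proj(p,box(r[0],r[1],np.radians(r[2]),z0,r[3]/1e3,dx,dy)).round().astype(np.int32))],1,(255,0,0))
for i,p in enumerate(P):
    ms=manip.masks_of(p,'photo_board')
    if ms:
        print('board cam',i,fit([(p,cv2.morphologyEx((ms[0]['region']|(un[i]&(np.arange(640)[None]<290+50*i))).astype(np.uint8),cv2.MORPH_CLOSE,np.ones((5,5))))],(.531,.216),0,.006,.12,.36,n=220))
a=cv2.resize(ov[0][190:310,120:520],(800,240),interpolation=cv2.INTER_CUBIC);b=cv2.resize(ov[1][170:380,260:460],(800,840)[:1]+(840,))
b=cv2.resize(ov[1][170:370,250:450],(360,360));cv2.imwrite('pics/ov.png',np.vstack([a,np.pad(b,((0,0),(0,440),(0,0)))])[:,:,::-1])
E
python3 m1.py
```

```text
tall_box cam 0 [ 0.529   0.2174  1.3557 38.      0.0592]
tall_box cam 1 [  0.5312   0.2188 -10.5512  38.       0.1192]
tall_box both [ 0.5292  0.2179  0.4625 35.3441  0.2198]
vial cam 0 [ 0.5262  0.0716 12.4194 55.      0.4153]
vial cam 1 [ 0.5331  0.0737  3.3538 55.      0.3583]
vial both [ 0.5328  0.0749 19.3289 35.3965  0.4812]
brown_box miss 0
brown_box cam 0 [  0.5299   0.3564 -31.4017  35.       0.0822]
flat_box cam 0 [ 0.4086 -0.2069  3.9549 24.      0.0677]
flat_box cam 1 [ 0.4114 -0.2085  2.5818 24.      0.0753]
flat_box both [ 0.4095 -0.2072  4.9435 22.5686  0.2024]
black_base_box cam 0 [ 0.4973 -0.426  25.5562 31.      0.1079]
black_base_box cam 1 [ 0.5006 -0.4255 27.9959 31.      0.0481]
black_base_box both [ 0.4991 -0.4257 26.7618 30.1082  0.2188]
plate_1 cam 0 [ 0.4749 -0.1421 -2.7702  7.      0.0614]
plate_1 cam 1 [ 0.4775 -0.1405 -3.7431  7.      0.1459]
plate_1 both [ 0.4762 -0.1417 -1.6737  5.3107  0.2348]
plate_1 cam 0 [ 0.4938 -0.2849 18.8987  7.      0.1097]
plate_1 cam 1 [  0.4968  -0.2838 -72.0523   7.       0.0539]
plate_1 both [ 0.4957 -0.2846 16.7233  6.9741  0.208 ]
plate_1 cam 0 [ 0.4318 -0.372  10.9588  7.      0.0548]
plate_1 cam 1 [ 0.4338 -0.3713  9.043   7.      0.0607]
plate_1 both [ 0.4326 -0.3716  9.7713  6.9841  0.1439]
board cam 0 [0.5282 0.2158 0.9209 6.     0.0612]
board cam 1 [0.5306 0.2176 0.4987 6.     0.2823]
```

View pics/ov.png

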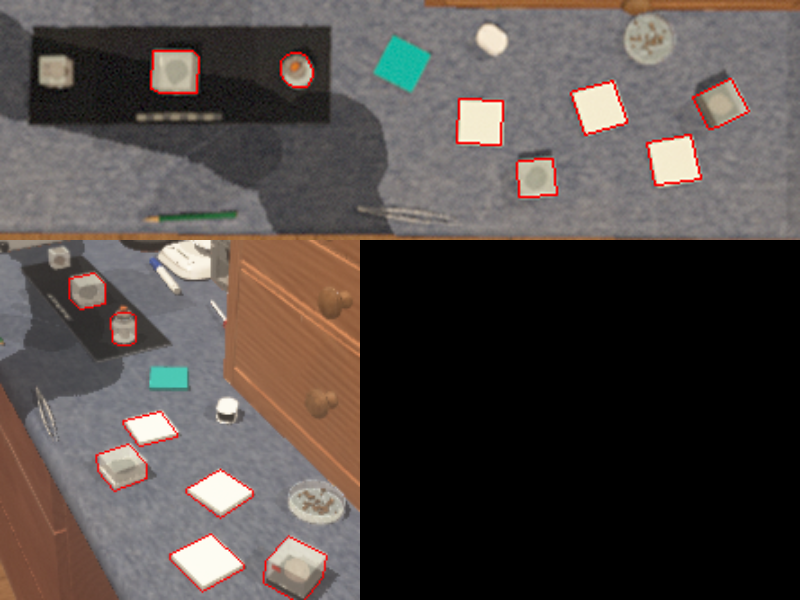

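The overlay shows all hulls on their objects: plates at top px (360,251), (420,243), (457,270), flat box (388,278), black-based box (481,240). Measured heights agree with the text (tall ~36–38, flat ~23, black ~30, plates ~7 mm), which means 2 plates under the flat box and 1 under the black one. I'll move to the first plate.

```bash
python3 -m jog '{"offset":[[0.011,-0.0356,-0.003],[0.011,-0.0356,-0.003],[0.011,-0.0356,-0.003],[0.011,-0.0356,-0.003],[0.011,-0.0356,-0.003],[0.011,-0.0356,-0.003],[0.011,-0.0356,-0.003],[0.011,-0.0356,-0.003],[0.011,-0.0356,-0.003],[0.011,-0.0356,-0.003],[0.011,-0.0356,-0.003],[0.011,-0.0356,-0.003],[0.011,-0.0356,-0.003],[0.011,-0.0356,-0.003],[0.011,-0.0356,-0.003],[0.011,-0.0356,-0.003],[0.011,-0.0356,-0.003],[0.011,-0.0356,-0.003],[0.011,-0.0356,-0.003],[0.0124,-0.0355,-0.003]],"yaw":[-3.42,-3.42,-3.42,-3.42,-3.42,-3.42,-3.42,-3.42,-3.42,-3.42,-3.42,-3.42,-3.42,-3.42,-3.42,-3.42,-3.42,-3.42,-3.42,-3.42],"jaw":[0.2,0.2,0.2,0.2,0.2,0.2,0.2,0.2,0.2,0.2,0.2,0.2,0.2,0.2,0.2,0.2,0.2,0.2,0.2,0.2]}' 30
cat > m2.py <<'E'
from h import *
np.set_printoptions(precision=4,suppress=True)
def st():
    o=manip.get_obs();a,b=o['ee_rot'][:2];t=(2*np.degrees(np.arctan2(b,a))-90+90)%180-90
    print('pose',np.round(o['position'],4),'close',round(t,2),'w',round(o['grip_width']*85,1),'gf',round(o['grasp_force'],1),'F',np.round(o['ft_force'],1),'t',round(o['clock'],2))
if __name__=='__main__':
    st()
    # bright regions on the black board, both views
    for c in('top','side'):
        p=manip.camera(c);hsv=cv2.cvtColor(p['frame'],cv2.COLOR_RGB2HSV)
        for n,g in[('brown_box',(.5295,.3560)),('tall_box',(.530,.218)),('vial',(.5305,.0745))]:
            z0,h,dx,dy=D[n];o=proj(p,[[*g,z0+h/2]])[0]
            m=(hsv[...,2]>75).astype(np.uint8)
            _,L,s,_=cv2.connectedComponentsWithStats(m)
            u,v=o.round().astype(int);l=L[v-4:v+5,u-4:u+5].ravel();l=l[l>0];M=L==np.bincount(l).argmax()
            print(c,n,M.sum(),fit([(p,M)],g,z0,h,dx,dy))
E
python3 m2.py
```

```text
clock: 3.47
position: [0.4763, -0.1431, 0.1717]
ee_rot: [0.723, 0.691, 0.001, 0.0]
ft_force: [1.1, 0.2, 0.2]
grip_width: 0.799
grasp_force: 0.0
pose [ 0.4763 -0.1431  0.1717] close -2.61 w 67.9 gf 0.0 F [1.1 0.2 0.2] t 3.47
top brown_box 274 [ 0.5282  0.3576  3.4601 35.      0.0359]
top tall_box 521 [ 0.5292  0.2177  0.7889 38.      0.0517]
top vial 232 [ 0.5285  0.0729 15.577  55.      0.1348]
side brown_box 296708 [ 0.5375  0.3919 23.5331 35.      0.9593]
side tall_box 350 [ 0.5314  0.2194 -0.8706 38.      0.0442]
side vial 296708 [ 0.5351  0.0785 -2.9782 55.      0.9576]
```

```bash
python3 -m jog '{"offset":[[0,0.0015,-0.035],[0,0,-0.035],[0,0,-0.035],[0,0,-0.032],[0,0,-0.015],[0,0,-0.008],[0,0,0]],"yaw":[0,0,0,0,0,0,0],"jaw":[0.29,0.29,0.29,0.29,0.29,0.29,0.29]}'
python3 -m jog '{"offset":[[0,0,-0.003],[0,0,-0.003],[0,0,-0.002],[0,0,0]],"yaw":[0,0,0,0],"jaw":[0.29,0.29,0.29,0.29]}'
cat > pic.py <<'E'
from h import *;import sys
c,n,u,v,w,hh=sys.argv[1],sys.argv[2],*map(int,sys.argv[3:7])
f=manip.camera(c)['frame'][v:v+hh,u:u+w,::-1];k=min(800/w,600/hh);cv2.imwrite(f'pics/{n}.png',cv2.resize(f,None,fx=k,fy=k,interpolation=cv2.INTER_CUBIC))
E
python3 pic.py side a1 260 200 160 120
```

```text
clock: 4.15
position: [0.4752, -0.1392, 0.0101]
ee_rot: [0.722, 0.692, -0.001, -0.001]
ft_force: [0.3, 0.8, 0.1]
grip_width: 0.71
grasp_force: 0.0
clock: 4.48
position: [0.4765, -0.1395, 0.0038]
ee_rot: [0.722, 0.692, 0.0, 0.0]
ft_force: [-0.1, 0.5, 0.6]
grip_width: 0.709
grasp_force: 0.0
```

View pics/a1.png

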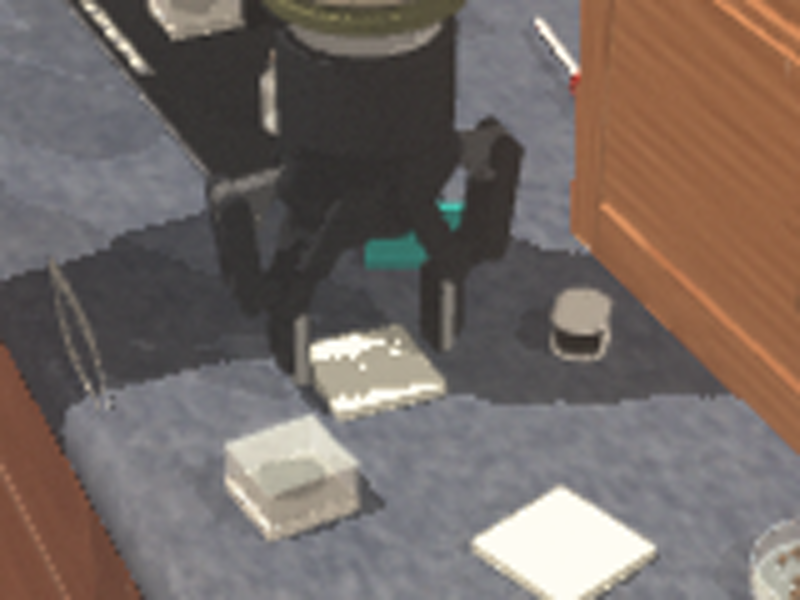

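The crop shows both fingers at (300,340) and (445,320) straddling the plate (375,370). Tips are still slightly above the table, so I keep going down.

```bash
for i in 1; do python3 -m jog '{"offset":[[0,0,-0.002],[0,0,-0.001],[0,0,0]],"yaw":[0,0,0],"jaw":[0.29,0.29,0.29]}'|grep -E 'pos|force'
python3 -m jog '{"offset":[[0,0,-0.001],[0,0,-0.001],[0,0,0]],"yaw":[0,0,0],"jaw":[0.29,0.29,0.29]}'|grep -E 'pos|ft'; done
```

```text
position: [0.4761, -0.1396, 0.0003]
ft_force: [0.8, 0.6, -0.2]
grasp_force: 0.0
position: [0.476, -0.1396, -0.0018]
ft_force: [-0.5, 0.6, -0.3]
```

```bash
python3 -m jog '{"offset":[[0,0,-0.001],[0,0,-0.0005],[0,0,0]],"yaw":[0,0,0],"jaw":[0.29,0.29,0.29]}'|grep -E 'pos|ft'
python3 -m jog '{"offset":[[0,0,0],[0,0,0],[0,0,0],[0,0,0],[0,0,0],[0,0,0]],"yaw":[0,0,0,0,0,0],"jaw":[0.6,0.6,0.6,0.6,0.6,0.6]}' 30
python3 -m jog '{"offset":[[0,0,0.01],[0,0,0.03],[0,0,0]],"yaw":[0,0,0],"jaw":[0.6,0.6,0.6]}'; python3 pic.py side a2 260 200 160 120
```

```text
position: [0.4761, -0.1396, -0.0033]
ft_force: [-0.6, 0.4, 1.3]
clock: 5.78
position: [0.4762, -0.1397, -0.003]
ee_rot: [0.722, 0.692, 0.0, 0.0]
ft_force: [-2.5, -0.2, 5.4]
grip_width: 0.598
grasp_force: 31.5
clock: 6.03
position: [0.4783, -0.1406, 0.0408]
ee_rot: [0.722, 0.691, 0.002, 0.002]
ft_force: [1.0, -1.1, 0.4]
grip_width: 0.599
grasp_force: 31.6
```

View pics/a2.png

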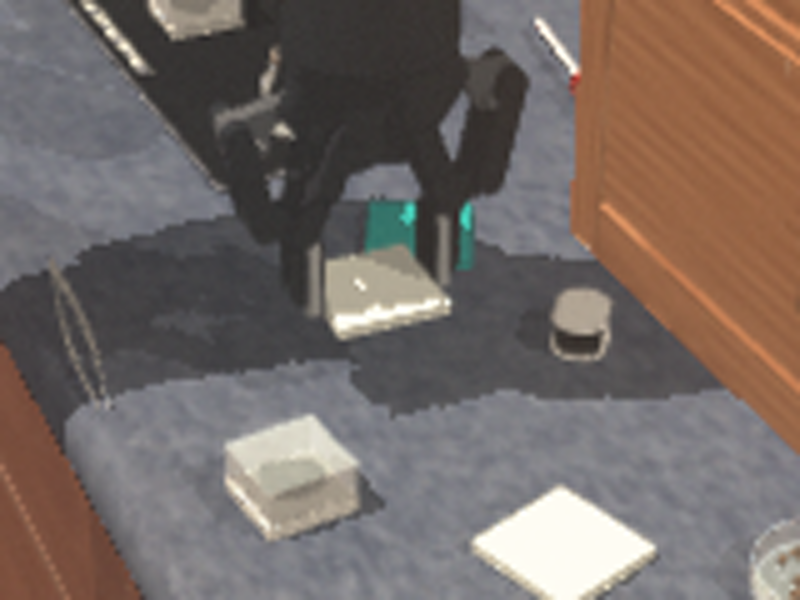

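The plate is held level at (385,290) in the crop. Next I refine the vial, brown box and board direction from the unobstructed first top picture.

```bash
cat > m3.py <<'E'
from h import *
np.set_printoptions(precision=4,suppress=True)
for c in('top','side'):
    p=dict(manip.camera(c));f=cv2.imread(f'pics/{c}0.png')[:,:,::-1];p['frame']=f
    V=cv2.cvtColor(f,cv2.COLOR_RGB2HSV)[...,2]
    for n,g in[('brown_box',(.5285,.3575)),('tall_box',(.530,.218)),('vial',(.5305,.0765))]:
        z0,h,dx,dy=D[n]
        hull=cv2.convexHull(proj(p,box(*g,0,z0,h,dx*1.35,dy*1.35)).round().astype(np.int32))
        w=np.zeros(V.shape,np.uint8);cv2.fillConvexPoly(w,hull,1)
        for th in(60,80):
            M=(V>th)&(w>0)
            for hh in ((h,) if n!='vial' else (.028,.034,.04,.055)):
                print(c,n,th,hh,M.sum(),fit([(p,M)],g,z0,hh,dx,dy))
    if c=='top':
        K=p['camera_matrix'];Rm=R.from_quat(p['attitude']).as_matrix()
        def gnd(uv,z=.006):
            q=cv2.undistortPoints(np.float32(uv)[:,None],K,np.array(p['distortion']))[:,0]
            d=np.c_[q[:,0],-q[:,1],-np.ones(len(q))]@Rm.T;e=np.array(p['eye'])
            return (e+d*((z-e[2])/d[:,2])[:,None])[:,:2]
        g=cv2.GaussianBlur(V,(3,3),0).astype(float)
        for name,rg in(('back',range(196,216)),('front',range(240,262))):
            pts=[]
            for u in range(140,282):
                if name=='front' and 185<u<235: continue
                col=np.abs(np.diff(g[rg.start:rg.stop,u]));k=col.argmax()
                pts.append((u,rg.start+k+.5))
            q=gnd(pts);a,b,_,_=cv2.fitLine(q.astype(np.float32),cv2.DIST_HUBER,0,.001,.001).ravel()[[1,0,2,3]]
            print(name,'yaw',np.degrees(np.arctan(-b/a)),np.median(q,0))
E
python3 m3.py
```

```text
top brown_box 60 0.035 291 [ 0.5292  0.3576  3.9033 35.      0.0648]
top brown_box 80 0.035 271 [ 0.5286  0.3575  4.1179 35.      0.045 ]
top tall_box 60 0.038 548 [ 0.5291  0.2175  0.5834 38.      0.088 ]
top tall_box 80 0.038 508 [ 0.5291  0.2178  0.8415 38.      0.0293]
top vial 60 0.028 254 [ 0.532   0.0747  4.9139 28.      0.1331]
top vial 60 0.034 254 [ 0.5308  0.0744  1.3121 34.      0.1011]
top vial 60 0.04 254 [ 0.5306  0.0744 14.1442 40.      0.0724]
top vial 60 0.055 254 [ 0.5289  0.0731 14.2435 55.      0.0869]
top vial 80 0.028 235 [ 0.5318  0.0748  3.4604 28.      0.0715]
top vial 80 0.034 235 [ 0.5311  0.0748  7.1235 34.      0.0624]
top vial 80 0.04 235 [ 0.5305  0.0744  3.8478 40.      0.0581]
top vial 80 0.055 235 [ 0.5285  0.0729  9.9903 55.      0.1293]
back yaw 0.61902434 [0.5882 0.2154]
front yaw 2.9609048 [0.4696 0.154 ]
side brown_box 60 0.035 203 [ 0.5345  0.3688 14.4352 35.      0.2128]
side brown_box 80 0.035 193 [ 0.5321  0.3708 14.8142 35.      0.2086]
side tall_box 60 0.038 390 [ 0.5318  0.2204 -0.7977 38.      0.124 ]
side tall_box 80 0.038 351 [ 0.5316  0.2194 -2.4191 38.      0.0756]
side vial 60 0.028 302 [ 0.5356  0.0796 11.0771 28.      0.3406]
side vial 60 0.034 302 [ 0.5351  0.0784  5.1387 34.      0.2685]
side vial 60 0.04 302 [ 0.5345  0.0771  6.4815 40.      0.2124]
side vial 60 0.055 302 [ 0.5349  0.0744  6.2842 55.      0.2436]
side vial 80 0.028 257 [ 0.5361  0.0808 -1.4857 28.      0.2641]
side vial 80 0.034 257 [ 0.5358  0.08    1.7446 34.      0.2123]
side vial 80 0.04 257 [ 0.5351  0.0784  2.5867 40.      0.1926]
side vial 80 0.055 257 [ 0.5348  0.0778 -5.0155 55.      0.3385]
```

```bash
python3 -m jog '{"offset":[[0,0,0.03],[0,0,0.035],[0.005,0.025,0.015],[0.005,0.035,0],[0.006,0.035,0],[0.006,0.035,0],[0.006,0.035,0],[0.006,0.035,0],[0.006,0.035,0],[0.006,0.03,0],[0.006,0.015,0],[0.003,0.0085,0],[0,0,0],[0,0,-0.03],[0,0,-0.03],[0,0,-0.02],[0,0,-0.015],[0,0,0],[0,0,0]],"yaw":[0,0,0,0.5,0.5,0.5,0.5,0.5,0.5,0,0,0,0,0,0,0,0,0,0],"jaw":[0.6,0.6,0.6,0.6,0.6,0.6,0.6,0.6,0.6,0.6,0.6,0.6,0.6,0.6,0.6,0.6,0.6,0.6,0.6]}'; python3 -c "
from m2 import *;st()"
```

```text
clock: 7.77
position: [0.5308, 0.1466, 0.0216]
ee_rot: [0.705, 0.71, -0.001, 0.0]
ft_force: [0.6, -0.2, -0.2]
grip_width: 0.592
grasp_force: 31.8
pose [0.5308 0.1466 0.0216] close 0.4 w 50.3 gf 31.8 F [ 0.6 -0.2 -0.2] t 7.77
```

```bash
python3 -m jog '{"offset":[[0,0.0022,-0.006],[0,0,-0.006],[0,0,-0.003],[0,0,-0.002],[0,0,0]],"yaw":[0,0,0,0,0],"jaw":[0.6,0.6,0.6,0.6,0.6]}'|grep -E 'pos|ft'; python3 -m jog '{"offset":[[0,0,-0.001],[0,0,-0.0005],[0,0,0]],"yaw":[0,0,0],"jaw":[0.6,0.6,0.6]}'|grep -E 'pos|ft'
```

```text
position: [0.5309, 0.151, 0.0046]
ft_force: [-0.2, 0.1, -0.6]
position: [0.5312, 0.1511, 0.0034]
ft_force: [0.1, -0.5, -0.5]
```

```bash
python3 -m jog '{"offset":[[0,-0.0022,0],[0,0,-0.0005],[0,0,0],[0,0,0]],"yaw":[0,0,0,0],"jaw":[0.6,0.6,0.6,0.6]}'|grep -E 'pos|ft'; python3 -m jog '{"offset":[[0,0,-0.0005],[0,0,-0.0005],[0,0,0]],"yaw":[0,0,0],"jaw":[0.6,0.6,0.6]}'|grep -E 'pos|ft'
```

```text
position: [0.5312, 0.1484, 0.0031]
ft_force: [-1.3, -2.5, 4.5]
position: [0.5313, 0.1484, 0.003]
ft_force: [-7.0, -3.2, 18.2]
```

```bash
python3 -m jog '{"offset":[[0,0,0.0005],[0,0,0],[0,0,0],[0,0,0.01],[0,0,0.035],[0,0,0.035],[-0.002,-0.025,0.02],[-0.003,-0.035,0],[-0.003,-0.035,0],[-0.003,-0.035,0],[-0.003,-0.035,0],[-0.003,-0.035,0],[-0.003,-0.035,0],[-0.003,-0.035,0],[-0.003,-0.035,0],[-0.003,-0.035,0],[-0.003,-0.035,0],[-0.0035,-0.035,0],[0,-0.0226,0],[0,0,0]],"yaw":[0,0,0,0,0,0,0,1.7,1.7,1.7,1.7,1.7,1.7,1.7,1.7,1.7,1.7,0,0,0],"jaw":[0.29,0.29,0.29,0.29,0.29,0.29,0.29,0.29,0.29,0.29,0.29,0.29,0.29,0.29,0.29,0.29,0.29,0.29,0.29,0.29]}'|grep -E 'pos|ft|cl'
cat > m4.py <<'E'
from m2 import *;import sys
# fit a listed thing near (x,y) at base z0 in both cams: name x y z0
def go(n,x,y,z0,cams=('top','side')):
    _,h,dx,dy=D[n]
    for c in cams:
        p=manip.camera(c);m=near(p,n,(x,y,z0+h/2))
        print(c,n,None if m is None else fit([(p,m)],(x,y),z0,h,dx,dy))
st();a=sys.argv[1:]
for k in range(0,len(a),4):go(a[k],*map(float,a[k+1:k+4]))
E
python3 m4.py plate_1 .530 .147 .006 plate_1 .4957 -.2842 0 tall_box .5303 .2185 .006; python3 pic.py top b1 130 190 160 80
```

```text
clock: 10.68
position: [0.4939, -0.2896, 0.1033]
ft_force: [0.1, -0.3, 0.3]
pose [ 0.4939 -0.2896  0.1033] close 17.17 w 60.4 gf 0.0 F [ 0.1 -0.3  0.3] t 10.68
top plate_1 [0.5283 0.1452 0.8917 7.     0.0407]
side plate_1 [ 0.5304  0.1466 -0.4798  7.      0.3532]
top plate_1 [ 0.5015 -0.2802 32.8314  7.      1.6137]
side plate_1 [ 0.4963 -0.2837 16.6181  7.      0.092 ]
top tall_box [ 0.5275  0.2177  2.1354 38.      0.0631]
side tall_box [ 0.5316  0.22   -1.9497 38.      0.0599]
```

View pics/b1.png

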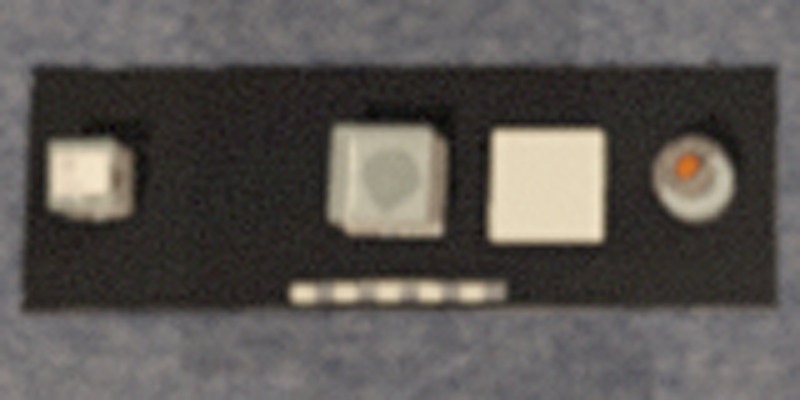

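```bash
python3 -m jog '{"offset":[[0,0,0],[0,0,0],[0,0,0]],"yaw":[0,0,0],"jaw":[0.29,0.29,0.29]}' >/dev/null
cat > m5.py <<'E'
from m2 import *;import sys
# threshold fit on the black board, top camera: items name:x:y:z0[:h]
def thr(items,c='top',th=80):
    p=manip.camera(c);V=cv2.cvtColor(p['frame'],cv2.COLOR_RGB2HSV)[...,2];out=[]
    for n,x,y,z0,*hh in items:
        _,h,dx,dy=D[n];h=hh[0] if hh else h
        w=np.zeros(V.shape,np.uint8);cv2.fillConvexPoly(w,cv2.convexHull(proj(p,box(x,y,0,z0,h,dx+.016,dy+.016*(dy>0))).round().astype(np.int32)),1)
        r=fit([(p,(V>th)&(w>0))],(x,y),z0,h,dx,dy);out.append(r);print(c,n,r)
    return out
if __name__=='__main__':
    st();it=[a.split(':') for a in sys.argv[1:]]
    thr([(a[0],*map(float,a[1:])) for a in it])
E
python3 m5.py plate_1:.529:.1458:.006 tall_box:.5291:.2177:.006 brown_box:.5286:.3575:.006 vial:.5306:.0747:.006:.037 vial:.5306:.0747:.006:.042
```

```text
pose [ 0.4956 -0.2838  0.1023] close 17.54 w 60.7 gf 0.0 F [ 0.2 -0.2 -0.6] t 11.58
top plate_1 [0.5292 0.1463 0.6165 7.     0.1084]
top tall_box [ 0.5291  0.218   0.5579 38.      0.0509]
top brown_box [ 0.5283  0.3576  2.4398 35.      0.0412]
top vial [ 0.531   0.0743 17.3265 37.      0.0591]
top vial [ 0.5304  0.0741 13.7774 42.      0.0669]
```

```bash
python3 -m jog '{"offset":[[0,0,-0.035],[0,0,-0.035],[0,0,-0.02],[0,0,-0.01],[0,0,-0.003],[0,0,-0.0015],[0,0,0],[0,0,0]],"yaw":[0,0,0,0,0,0,0,0],"jaw":[0.29,0.29,0.29,0.29,0.29,0.29,0.29,0.29]}'|grep -E 'pos|ft'; python3 -c "
from m2 import *;st()"
```

```text
position: [0.4965, -0.2843, -0.0008]
ft_force: [-0.5, 0.4, -0.1]
pose [ 0.4965 -0.2843 -0.0008] close 17.54 w 60.7 gf 0.0 F [-0.5  0.4 -0.1] t 12.3
```

```bash
python3 -m jog '{"offset":[[0,0,-0.001],[0,0,-0.0005],[0,0,0],[0,0,0],[0,0,0],[0,0,0],[0,0,0],[0,0,0]],"yaw":[0,0,0,0,0,0,0,0],"jaw":[0.29,0.29,0.6,0.6,0.6,0.6,0.6,0.6]}' 30|grep -E 'pos|ft|gr'
python3 -m jog '{"offset":[[0,0,0.01],[0,0,0.035],[0,0,0.035],[0.002,0.025,0.02],[0.003,0.035,0],[0.003,0.035,0],[0.003,0.035,0],[0.003,0.035,0],[0.003,0.035,0],[0.003,0.035,0],[0.003,0.035,0],[0.003,0.035,0],[0.003,0.035,0],[0.003,0.035,0],[0.0035,0.035,0],[0,0.0215,0],[0,0,0],[0,0,0]],"yaw":[0,0,0,0,-1.7,-1.7,-1.7,-1.7,-1.7,-1.7,-1.7,-1.7,-1.7,-1.7,0,0,0,0],"jaw":[0.6,0.6,0.6,0.6,0.6,0.6,0.6,0.6,0.6,0.6,0.6,0.6,0.6,0.6,0.6,0.6,0.6,0.6]}'|grep -E 'pos|ft|gr|cl'
python3 -m jog '{"offset":[[0,0,-0.035],[0,0,-0.025],[0,0,-0.01],[0,0,0],[0,0,0],[0,0,0]],"yaw":[0,0,0,0,0,0],"jaw":[0.6,0.6,0.6,0.6,0.6,0.6]}'|grep -E 'pos|ft|gr|cl';python3 -c "
from m2 import *;st()"
```

```text
position: [0.4959, -0.2839, -0.003]
ft_force: [-1.4, 0.3, 4.8]
grip_width: 0.595
grasp_force: 33.4
clock: 14.47
position: [0.531, 0.1489, 0.0968]
ft_force: [0.2, -0.7, 0.1]
grip_width: 0.597
grasp_force: 31.7
clock: 14.97
position: [0.5323, 0.1474, 0.028]
ft_force: [0.5, 0.1, 0.2]
grip_width: 0.598
grasp_force: 31.7
pose [0.5323 0.1474 0.028 ] close 0.49 w 50.9 gf 31.7 F [0.5 0.1 0.2] t 14.97
```

```bash
python3 -m jog '{"offset":[[0,0,-0.008],[0,0,-0.006],[0,0,-0.002],[0,0,0],[0,0,0]],"yaw":[0,0,0,0,0],"jaw":[0.6,0.6,0.6,0.6,0.6]}'|grep -E 'pos|ft'; python3 -m jog '{"offset":[[0,0,-0.001],[0,0,0],[0,0,0]],"yaw":[0,0,0],"jaw":[0.6,0.6,0.6]}'|grep -E 'pos|ft'; python3 -m jog '{"offset":[[0,0,-0.0007],[0,0,0],[0,0,0]],"yaw":[0,0,0],"jaw":[0.6,0.6,0.6]}'|grep -E 'pos|ft'
```

```text
position: [0.5311, 0.1477, 0.0103]
ft_force: [1.2, -0.6, -0.4]
position: [0.5312, 0.1478, 0.01]
ft_force: [-4.0, -1.3, 9.9]
position: [0.5313, 0.1478, 0.0099]
ft_force: [-7.6, -2.4, 18.8]
```

```bash
python3 -m jog '{"offset":[[0,0,0.0013],[0,0,0],[0,0,0],[0,0,0.01],[0,0,0.035],[0,0,0.035],[-0.006,-0.0165,0.015],[-0.011,-0.0325,0],[-0.011,-0.0325,0],[-0.011,-0.0325,0],[-0.011,-0.0325,0],[-0.011,-0.0325,0],[-0.011,-0.0325,0],[-0.011,-0.0325,0],[-0.011,-0.0325,0],[-0.011,-0.0325,0],[-0.0104,-0.0325,0],[-0.005,-0.013,0],[0,0,0],[0,0,0]],"yaw":[0,0,0,0,0,0,0,0.6,0.6,0.6,0.6,0.6,0.3,0,0,0,0,0,0,0],"jaw":[0.29,0.29,0.29,0.29,0.29,0.29,0.29,0.29,0.29,0.29,0.29,0.29,0.29,0.29,0.29,0.29,0.29,0.29,0.29,0.29]}'|grep -E 'pos|ft|cl'
python3 m5.py plate_1:.529:.146:.013 tall_box:.5291:.2177:.006 brown_box:.5286:.3575:.006 vial:.5306:.0747:.006:.037;python3 m4.py flat_box .409 -.2075 0
```

```text
clock: 17.55
position: [0.4105, -0.2072, 0.1053]
ft_force: [0.0, -0.3, -0.3]
pose [ 0.4105 -0.2072  0.1053] close 3.73 w 60.6 gf 0.0 F [ 0.  -0.3 -0.3] t 17.55
top plate_1 [0.5293 0.1464 0.5635 7.     0.1273]
top tall_box [ 0.5291  0.2178  0.7688 38.      0.0518]
top brown_box [ 0.5282  0.3575  3.3808 35.      0.0364]
top vial [ 0.5307  0.0747  4.2778 37.      0.0634]
pose [ 0.4109 -0.2063  0.1052] close 3.84 w 60.5 gf 0.0 F [ 0.1  0.7 -0.2] t 17.6
top flat_box [  0.4113  -0.1882 -52.6776  24.       2.1627]
side flat_box [ 0.4124 -0.2065  1.0922 24.      0.0831]
```

```bash
python3 -m jog '{"offset":[[0,0,-0.035],[0,0,-0.035],[0,0,-0.02],[0,0,-0.01],[0,0,0],[0,0,0]],"yaw":[0,0,0,0,0,0],"jaw":[0.29,0.29,0.29,0.29,0.29,0.29]}'|grep -E 'pos|ft'; python3 -m jog '{"offset":[[0,0,0],[0,0,0],[0,0,0],[0,0,0],[0,0,0],[0,0,0],[0,0,0],[0,0,0]],"yaw":[0,0,0,0,0,0,0,0],"jaw":[0.7,0.7,0.7,0.7,0.7,0.7,0.7,0.7]}' 25
python3 -m jog '{"offset":[[0,0,0.01],[0,0,0.035],[0,0,0.025],[0,0,0.025],[0,0,0],[0,0,0]],"yaw":[0,0,0,0,0,0],"jaw":[0.7,0.7,0.7,0.7,0.7,0.7]}'|grep -E 'pos|ft|gr'; python3 pic.py side c1 260 200 160 120
```

```text
position: [0.411, -0.2068, 0.0054]
ft_force: [0.3, -0.7, 0.8]
clock: 18.97
position: [0.412, -0.207, 0.0065]
ee_rot: [0.683, 0.731, 0.001, 0.001]
ft_force: [-0.6, -0.5, 6.4]
grip_width: 0.484
grasp_force: 24.8
position: [0.412, -0.2069, 0.102]
ft_force: [-0.1, 0.4, -0.9]
grip_width: 0.484
grasp_force: 26.0
```

View pics/c1.png

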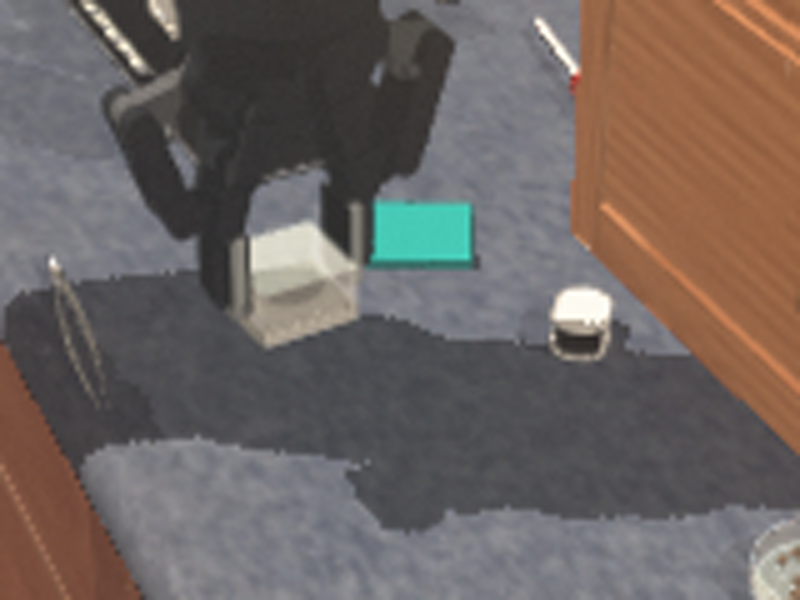

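Box held level at (300,285). Carrying it to the stack.

```bash
python3 -m jog '{"offset":[[0.006,0.0168,0],[0.011,0.0325,0],[0.011,0.0325,0],[0.011,0.0325,0],[0.011,0.0325,0],[0.011,0.0325,0],[0.011,0.0325,0],[0.011,0.0325,0],[0.011,0.0325,0],[0.011,0.0325,0],[0.0107,0.032,0],[0.005,0.013,0],[0,0,0],[0,0,-0.03],[0,0,-0.02],[0,0,-0.01],[0,0,0],[0,0,0]],"yaw":[0,-0.7,-0.7,-0.7,-0.7,-0.4,0,0,0,0,0,0,0,0,0,0,0,0],"jaw":[0.7,0.7,0.7,0.7,0.7,0.7,0.7,0.7,0.7,0.7,0.7,0.7,0.7,0.7,0.7,0.7,0.7,0.7]}'|grep -E 'pos|ft|cl|gr';python3 m4.py flat_box .529 .146 .036
```

```text
clock: 21.02
position: [0.5313, 0.1465, 0.0399]
ft_force: [0.5, -0.9, -0.1]
grip_width: 0.485
grasp_force: 26.0
pose [0.5313 0.1465 0.0399] close 0.58 w 41.2 gf 26.0 F [ 0.5 -0.9 -0.1] t 21.02
top flat_box [ 0.5279  0.1246 42.6756 24.      4.4086]
side flat_box [ 0.5356  0.1451 71.243  24.      0.129 ]
```

```bash
python3 -m jog '{"offset":[[0,0,-0.006],[0,0,-0.005],[0,0,-0.001],[0,0,0],[0,0,0]],"yaw":[0,0,0,0,0],"jaw":[0.7,0.7,0.7,0.7,0.7]}'|grep -E 'pos|ft'; python3 -m jog '{"offset":[[0,0,-0.001],[0,0,0],[0,0,0]],"yaw":[0,0,0],"jaw":[0.7,0.7,0.7]}'|grep -E 'pos|ft'; python3 -m jog '{"offset":[[0,0,-0.001],[0,0,0],[0,0,0]],"yaw":[0,0,0],"jaw":[0.7,0.7,0.7]}'|grep -E 'pos|ft'
```

```text
position: [0.5313, 0.1475, 0.0278]
ft_force: [0.5, 0.4, -0.1]
position: [0.5315, 0.1476, 0.027]
ft_force: [-0.2, 0.2, -0.6]
position: [0.5316, 0.1476, 0.0265]
ft_force: [-2.6, -1.1, 6.6]
```

```bash
python3 -m jog '{"offset":[[0,0,0.0005],[0,0,0],[0,0,0],[0,0,0.01],[0,0,0.035],[0,0,0.03],[-0.003,-0.0188,0.01],[-0.0065,-0.035,0],[-0.0065,-0.035,0],[-0.0065,-0.035,0],[-0.0065,-0.035,0],[-0.0065,-0.035,0],[-0.0065,-0.035,0],[-0.0065,-0.035,0],[-0.0065,-0.035,0],[-0.0065,-0.035,0],[-0.0065,-0.035,0],[-0.0065,-0.035,0],[-0.0065,-0.035,0],[-0.0065,-0.035,0]],"yaw":[0,0,0,0,0,0,0,1,1,1,1,1,1,1,1,1,0.5,0,0,0],"jaw":[0.29,0.29,0.29,0.29,0.29,0.29,0.29,0.29,0.29,0.29,0.29,0.29,0.29,0.29,0.29,0.29,0.29,0.29,0.29,0.29]}'|grep -E 'cl'
python3 -m jog '{"offset":[[-0.0065,-0.035,0],[-0.004,-0.010,0],[0,0,0],[0,0,0],[0,0,0]],"yaw":[0,0,0,0,0],"jaw":[0.29,0.29,0.29,0.29,0.29]}'|grep -E 'pos|cl'
python3 m5.py plate_1:.529:.146:.013 flat_box:.5293:.146:.020 tall_box:.5291:.2177:.006  vial:.5306:.0747:.006:.037; python3 m4.py flat_box .5303 .147 .020 plate_1 .433 -.371 0 ;python3 pic.py side d1 235 150 128 96
```

```text
clock: 23.8
clock: 24.22
position: [0.4341, -0.37, 0.1116]
pose [ 0.4341 -0.37    0.1116] close 10.22 w 60.2 gf 0.0 F [0.2 0.3 0. ] t 24.22
top plate_1 [0.5291 0.1463 0.619  7.     0.1304]
top flat_box [ 0.5283  0.148   1.9707 24.      0.3491]
top tall_box [ 0.529   0.2178  1.0402 38.      0.0607]
top vial [ 0.5307  0.0747  2.5832 37.      0.0589]
pose [ 0.4343 -0.3697  0.1115] close 10.27 w 60.0 gf 0.0 F [ 0.4 -0.3 -0.1] t 24.27
top flat_box [ 0.5287  0.1466  1.1679 24.      0.0649]
side flat_box [ 0.5305  0.1479 -2.813  24.      0.1611]
top plate_1 [ 0.4313 -0.3722 12.0822  7.      0.0941]
side plate_1 None
```

View pics/d1.png

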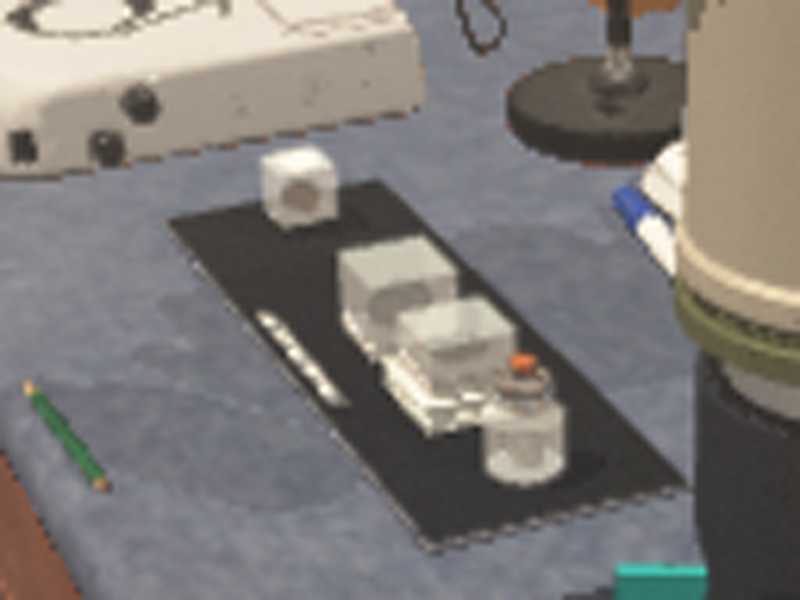

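Side crop: the flat box sits squarely on its two plates at (455,350), lid level with the tall box. Now the third plate.

```bash
python3 -m jog '{"offset":[[0,0,-0.035],[0,0,-0.035],[0,0,-0.025],[0,0,-0.012],[0,0,-0.004],[0,0,-0.0025],[0,0,0],[0,0,0]],"yaw":[0,0,0,0,0,0,0,0],"jaw":[0.29,0.29,0.29,0.29,0.29,0.29,0.29,0.29]}'|grep -E 'pos|ft'; python3 -m jog '{"offset":[[0,0,0],[0,0,0],[0,0,0],[0,0,0],[0,0,0],[0,0,0]],"yaw":[0,0,0,0,0,0],"jaw":[0.6,0.6,0.6,0.6,0.6,0.6]}' 30|grep -E 'pos|ft|gr'
```

```text
position: [0.4342, -0.3719, -0.0006]
ft_force: [-0.0, 0.3, -0.1]
position: [0.4343, -0.3718, -0.0004]
ft_force: [-1.6, 1.4, 6.8]
grip_width: 0.596
grasp_force: 30.2
```

```bash
python3 -m jog '{"offset":[[0,0,0.01],[0,0,0.035],[0,0,0.035],[0.003,0.015,0.02],[0.005,0.034,0],[0.005,0.034,0],[0.005,0.034,0],[0.005,0.034,0],[0.005,0.034,0],[0.005,0.034,0],[0.005,0.034,0],[0.005,0.034,0],[0.005,0.034,0],[0.005,0.034,0],[0.005,0.034,0],[0.005,0.034,0],[0.005,0.034,0],[0.005,0.034,0],[0.005,0.034,0],[0.005,0.034,0]],"yaw":[0,0,0,0,0,-0.8,-0.8,-0.8,-0.8,-0.8,-0.8,-0.8,-0.8,-0.8,-0.8,-0.8,-0.8,0,0,0],"jaw":[0.6,0.6,0.6,0.6,0.6,0.6,0.6,0.6,0.6,0.6,0.6,0.6,0.6,0.6,0.6,0.6,0.6,0.6,0.6,0.6]}'|grep -E 'cl|gr'
python3 -m jog '{"offset":[[0.005,0.034,0],[0.005,0.034,0],[0.0038,0.033,0],[0,0,0],[0,0,0],[0,0,-0.035],[0,0,-0.025],[0,0,-0.015],[0,0,-0.005],[0,0,0],[0,0,0],[0,0,0]],"yaw":[0,0,0,0,0,0,0,0,0,0,0,0],"jaw":[0.6,0.6,0.6,0.6,0.6,0.6,0.6,0.6,0.6,0.6,0.6,0.6]}'|grep -E 'pos|cl|ft|gr'; python3 -c "
from m2 import *;st()"
```

```text
clock: 27.55
grip_width: 0.594
grasp_force: 31.8
clock: 28.55
position: [0.5313, 0.2888, 0.0197]
ft_force: [0.2, -0.9, -0.7]
grip_width: 0.592
grasp_force: 31.8
pose [0.5313 0.2888 0.0197] close 0.51 w 50.3 gf 31.8 F [ 0.2 -0.9 -0.7] t 28.55
```

```bash
python3 -m jog '{"offset":[[0,0,-0.008],[0,0,-0.004],[0,0,-0.001],[0,0,0],[0,0,0]],"yaw":[0,0,0,0,0],"jaw":[0.6,0.6,0.6,0.6,0.6]}'|grep -E 'pos|ft'; python3 -m jog '{"offset":[[0,0,-0.001],[0,0,0],[0,0,0]],"yaw":[0,0,0],"jaw":[0.6,0.6,0.6]}'|grep -E 'pos|ft'; python3 -m jog '{"offset":[[0,0,-0.0007],[0,0,0],[0,0,0]],"yaw":[0,0,0],"jaw":[0.6,0.6,0.6]}'|grep -E 'pos|ft'
```

```text
position: [0.5305, 0.289, 0.0056]
ft_force: [-2.2, -0.4, 7.2]
position: [0.5305, 0.289, 0.0055]
ft_force: [-6.6, -2.8, 18.5]
position: [0.5306, 0.289, 0.0055]
ft_force: [-10.6, -4.1, 25.5]
```

```bash
python3 -m jog '{"offset":[[0,0,0.0018],[0,0,0],[0,0,0],[0,0,0.01],[0,0,0.035],[0,0,0.035],[0,-0.017,0.02],[-0.0015,-0.036,0],[-0.0015,-0.036,0],[-0.0015,-0.036,0],[-0.0015,-0.036,0],[-0.0015,-0.036,0],[-0.0015,-0.036,0],[-0.0015,-0.036,0],[-0.0015,-0.036,0],[-0.0015,-0.036,0],[-0.0015,-0.036,0],[-0.0015,-0.036,0],[-0.0015,-0.036,0],[-0.0015,-0.036,0]],"yaw":[0,0,0,0,0,0,0,1.8,1.8,1.8,1.8,1.8,1.8,1.8,1.8,1.8,1.8,1.8,1.8,1.8],"jaw":[0.29,0.29,0.29,0.29,0.29,0.29,0.29,0.29,0.29,0.29,0.29,0.29,0.29,0.29,0.29,0.29,0.29,0.29,0.29,0.29]}'|grep -E 'cl'
python3 -m jog '{"offset":[[-0.0015,-0.036,0],[-0.0015,-0.036,0],[-0.0015,-0.036,0],[-0.0015,-0.036,0],[-0.0015,-0.036,0],[-0.002,-0.036,0],[-0.002,-0.0135,0],[0,0,0],[0,0,0],[0,0,0]],"yaw":[1.4,1.4,0,0,0,0,0,0,0,0],"jaw":[0.29,0.29,0.29,0.29,0.29,0.29,0.29,0.29,0.29,0.29]}'|grep -E 'pos|cl'
python3 m5.py plate_1:.529:.2877:.006 tall_box:.5291:.2177:.006 brown_box:.5286:.3575:.006; python3 m4.py black_base_box .499 -.426 0
```

```text
clock: 31.13
clock: 31.97
position: [0.4997, -0.4247, 0.105]
pose [ 0.4997 -0.4247  0.105 ] close 26.8 w 60.5 gf 0.0 F [-0.   1.1 -0.5] t 31.97
top plate_1 [0.5281 0.2883 2.9102 7.     0.0934]
top tall_box [ 0.5291  0.218   0.6781 38.      0.0455]
top brown_box [ 0.5283  0.3576  2.5421 35.      0.0422]
pose [ 0.5    -0.4243  0.1051] close 26.84 w 60.2 gf 0.0 F [-0.   0.3  0.4] t 32.02
top black_base_box [ 0.4994 -0.4241 23.6605 31.      0.3579]
side black_base_box [ 0.501  -0.4254 28.6064 31.      0.0381]
```

```bash
python3 - <<'E'
from m5 import *
for th in(60,70,95,120):thr([('plate_1',.5285,.288,.006)],th=th)
E
python3 m4.py plate_1 .5285 .288 .006;python3 pic.py top e1 130 195 120 60
```

```text
top plate_1 [0.528  0.2889 2.8848 7.     0.0992]
top plate_1 [0.529  0.2888 0.6837 7.     0.0952]
top plate_1 [0.5283 0.2889 0.6448 7.     0.089 ]
top plate_1 [ 0.5282  0.2894 -0.638   7.      0.0635]
pose [ 0.4994 -0.4254  0.1051] close 26.77 w 60.7 gf 0.0 F [-0.  -1.6  0.3] t 32.42
top plate_1 [0.5287 0.2885 0.9706 7.     0.0671]
side plate_1 None
```

View pics/e1.png

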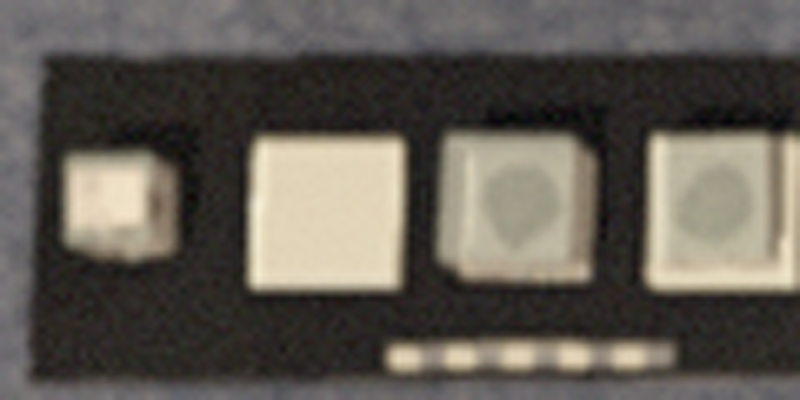

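The plate is square at (327,212), within about 1 mm of the middle. Now grasping the black-based box.

```bash
python3 -m jog '{"offset":[[0,0,-0.035],[0,0,-0.035],[0,0,-0.02],[0,0,-0.009],[0,0,0],[0,0,0]],"yaw":[0,0,0,0,0,0],"jaw":[0.29,0.29,0.29,0.29,0.29,0.29]}'|grep -E 'pos|ft'; python3 -m jog '{"offset":[[0,0,0],[0,0,0],[0,0,0],[0,0,0],[0,0,0],[0,0,0],[0,0,0],[0,0,0]],"yaw":[0,0,0,0,0,0,0,0],"jaw":[0.7,0.7,0.7,0.7,0.7,0.7,0.7,0.7]}' 25
python3 -m jog '{"offset":[[0,0,0.01],[0,0,0.035],[0,0,0.03],[0,0,0.025],[0,0,0],[0,0,0]],"yaw":[0,0,0,0,0,0],"jaw":[0.7,0.7,0.7,0.7,0.7,0.7]}'|grep -E 'pos|ft|gr'; python3 pic.py side f1 320 240 160 120
```

```text
position: [0.4994, -0.4263, 0.0069]
ft_force: [0.1, 0.5, -0.0]
clock: 33.83
position: [0.5002, -0.4267, 0.0081]
ee_rot: [0.524, 0.851, -0.0, 0.002]
ft_force: [-1.3, -0.0, 7.2]
grip_width: 0.497
grasp_force: 27.0
position: [0.5, -0.4264, 0.1085]
ft_force: [0.7, 0.2, -1.6]
grip_width: 0.503
grasp_force: 26.2
```

View pics/f1.png

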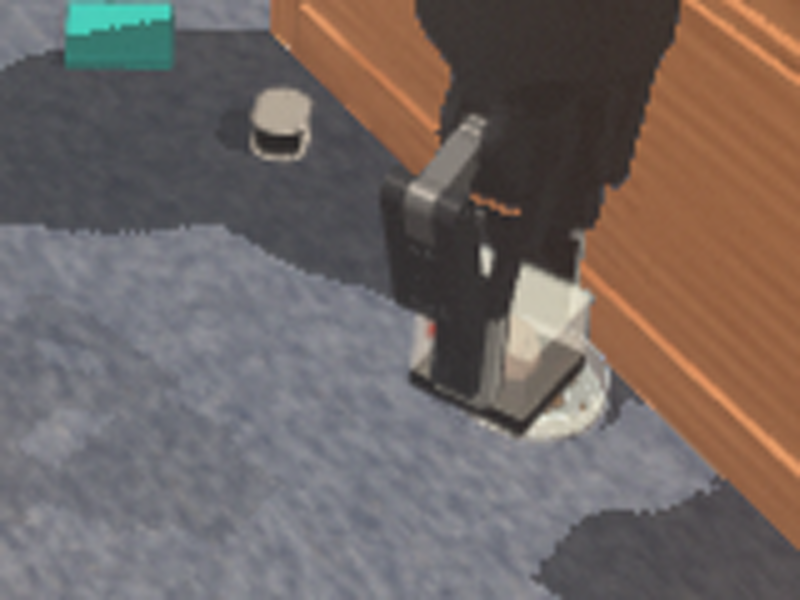

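```bash
python3 -m jog '{"offset":[[0.001,0.017,0],[0.0015,0.036,0],[0.0015,0.036,0],[0.0015,0.036,0],[0.0015,0.036,0],[0.0015,0.036,0],[0.0015,0.036,0],[0.0015,0.036,0],[0.0015,0.036,0],[0.0015,0.036,0],[0.0015,0.036,0],[0.0015,0.036,0],[0.0015,0.036,0],[0.0015,0.036,0],[0.0015,0.036,0],[0.0015,0.036,0],[0.0015,0.036,0],[0.0015,0.036,0],[0.0015,0.036,0],[0.0015,0.036,0]],"yaw":[0,-1.8,-1.8,-1.8,-1.8,-1.8,-1.8,-1.8,-1.8,-1.8,-1.8,-1.8,-1.8,-1.8,-1.0,0,0,0,0,0],"jaw":[0.7,0.7,0.7,0.7,0.7,0.7,0.7,0.7,0.7,0.7,0.7,0.7,0.7,0.7,0.7,0.7,0.7,0.7,0.7,0.7]}'|grep -E 'cl|gr'
python3 -m jog '{"offset":[[0.001,0.0142,0],[0,0,0],[0,0,0],[0,0,-0.035],[0,0,-0.025],[0,0,-0.01],[0,0,0],[0,0,0],[0,0,0]],"yaw":[-1.7,0,0,0,0,0,0,0,0],"jaw":[0.7,0.7,0.7,0.7,0.7,0.7,0.7,0.7,0.7]}'|grep -E 'pos|cl|ft|gr'; python3 -c "
from m2 import *;st()"
```

```text
clock: 36.05
grip_width: 0.501
grasp_force: 26.2
clock: 36.8
position: [0.5308, 0.2893, 0.0376]
ft_force: [0.1, 0.2, -0.6]
grip_width: 0.495
grasp_force: 26.1
pose [0.5308 0.2893 0.0376] close 0.6 w 42.0 gf 26.1 F [ 0.1  0.2 -0.6] t 36.8
```

```bash
python3 -m jog '{"offset":[[0,0,-0.01],[0,0,-0.004],[0,0,-0.001],[0,0,0],[0,0,0]],"yaw":[0,0,0,0,0],"jaw":[0.7,0.7,0.7,0.7,0.7]}'|grep -E 'pos|ft'; python3 -m jog '{"offset":[[0,0,-0.001],[0,0,0],[0,0,0]],"yaw":[0,0,0],"jaw":[0.7,0.7,0.7]}'|grep -E 'pos|ft'; python3 -m jog '{"offset":[[0,0,-0.001],[0,0,0],[0,0,0]],"yaw":[0,0,0],"jaw":[0.7,0.7,0.7]}'|grep -E 'pos|ft'
```

```text
position: [0.5297, 0.2896, 0.0211]
ft_force: [-0.5, 1.0, 0.6]
position: [0.5297, 0.2896, 0.0211]
ft_force: [-4.8, -2.7, 12.6]
position: [0.5298, 0.2896, 0.021]
ft_force: [-10.8, -4.4, 23.0]
```

Seated. Release, rise and clear the view.

```bash
python3 -m jog '{"offset":[[0,0,0.0015],[0,0,0],[0,0,0],[0,0,0.01],[0,0,0.035],[0,0,0.035],[0,-0.03,0.02],[-0.01,-0.038,0],[-0.01,-0.038,0],[-0.01,-0.038,0],[-0.01,-0.038,0],[-0.01,-0.038,0],[-0.01,-0.038,0],[-0.01,-0.038,0],[-0.01,-0.038,0],[0,-0.038,0],[0,-0.038,0],[0,-0.038,0],[0,-0.038,0],[0,0,0]],"yaw":[0,0,0,0,0,0,0,0,0,0,0,0,0,0,0,0,0,0,0,0],"jaw":[0.29,0.29,0.29,0.29,0.29,0.29,0.29,0.29,0.29,0.29,0.29,0.29,0.29,0.29,0.29,0.29,0.29,0.29,0.29,0.29]}'|grep -E 'cl|pos|ft'
python3 m5.py plate_1:.529:.2880:.006 tall_box:.5291:.2177:.006 brown_box:.5286:.3575:.006 vial:.5306:.0747:.006:.037; python3 m4.py flat_box .5303 .147 .020 black_base_box .5295 .2885 .013
python3 - <<'E'
from h import *
a=cv2.resize(manip.camera('top')['frame'][195:260,125:295],(800,306),interpolation=cv2.INTER_CUBIC)
b=cv2.resize(manip.camera('side')['frame'][165:238,240:360],(480,292),interpolation=cv2.INTER_CUBIC)
cv2.imwrite('pics/g1.png',np.vstack([a,np.pad(b,((0,0),(0,320),(0,0)))])[:,:,::-1])
E
```

```text
clock: 39.38
position: [0.4485, -0.2041, 0.1216]
ft_force: [-0.6, -0.1, -0.1]
pose [ 0.4485 -0.2041  0.1216] close 0.18 w 60.5 gf 0.0 F [-0.6 -0.1 -0.1] t 39.38
top plate_1 [0.5284 0.2892 0.5689 7.     0.1638]
top tall_box [ 0.5291  0.2179  0.6221 38.      0.0478]
top brown_box [ 0.5283  0.3576  2.4943 35.      0.0359]
top vial [ 0.5311  0.0746 17.5079 37.      0.0642]
pose [ 0.4488 -0.2009  0.1212] close 0.25 w 59.8 gf 0.0 F [0.8 0.8 0.1] t 39.43
top flat_box [ 0.5295  0.1473  0.5628 24.      0.1269]
side flat_box None
top black_base_box [ 0.5283  0.2899  0.6102 31.      0.0728]
side black_base_box [ 0.5308  0.2958 -0.9628 31.      0.3355]
```

View pics/g1.png

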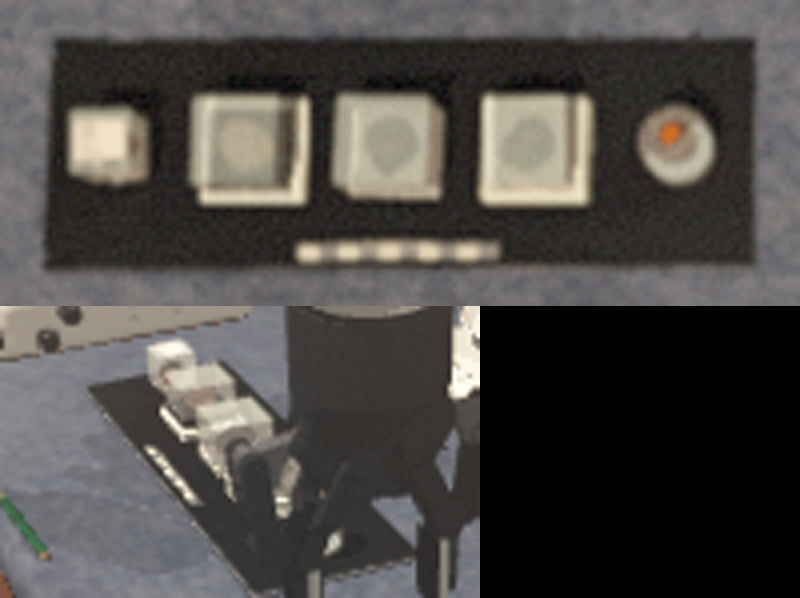

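Top crop: row complete and square, black-based box on its plate at (250,150), flat box at (535,150), standing pieces unmoved. I'll repeat the black-box measurement, which read 1–2 mm toward the brown one.

```bash
python3 -m jog '{"offset":[[-0.01,-0.038,0.01],[0,-0.038,0.01],[0,-0.038,0],[0,-0.038,0],[0,-0.038,0],[0,0,0],[0,0,0]],"yaw":[0,0,0,0,0,0,0],"jaw":[0.29,0.29,0.29,0.29,0.29,0.29,0.29]}'|grep -E 'cl|pos'
python3 - <<'E'
from m2 import *
for n,x,y,z in(('black_base_box',.529,.2885,.013),('flat_box',.529,.1465,.02),('tall_box',.529,.218,.006)):
  for c,d in(('top',0),('side',.0017)):
    r=[]
    for _ in range(5):
        p=manip.camera(c);m=near(p,n,(x,y,z+.015))
        if m is not None:
            q=fit([(p,m)],(x,y+d),z,*D[n][1:])
            if q[4]<.25:r.append(q)
    if r:print(n,c,len(r),np.mean(r,0),np.std(r,0)[:3])
E
```

```text
clock: 40.52
position: [0.438, -0.3892, 0.1402]
black_base_box top 5 [ 0.5277  0.2897  1.4138 31.      0.0773] [0.0004 0.0006 0.9973]
flat_box top 5 [ 0.5292  0.1466  1.4287 24.      0.0505] [0.0001 0.0001 0.4203]
flat_box side 5 [ 0.5312  0.1484  0.938  24.      0.1259] [0.0006 0.0006 2.9639]
tall_box top 5 [ 0.5282  0.2179  0.2982 38.      0.0847] [0.0003 0.0008 2.3011]
```

```bash
python3 -c "
from workcell import manip;print(manip.hand_in())"
```

```text
the job is handed in; nothing more can be done
None
```

The row is complete and handed in at about 41 s: the flat box stands on two plates and the black-based box on one, both square, the flat box within about 1 mm of its midpoint and the black-based one about 2 mm past its own towards the brown specimen; lid levels follow from the measured heights plus a side-view look, and the three standing pieces measured unmoved.

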